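# Rub down a shelf rail's tape label

## Task

A fresh tape label has just been laid along the top of the shelf rail; rub it down. With the fingertips, start at the label's end nearer the rail's upturned tab and run along the whole label to its other end, touching it lightly all the way so that the rail sinks only a little into its foam, then lift clear. Do not grip or lift the rail, and leave the jar, the carton and the tape roll alone.

Things in the scene. Friction and masses are not known exactly. Their poses are not given: they have to be found in the camera images.
- rail: grey folded-steel shelf rail, 44 mm wide, 340 mm long, level in a plywood cradle (90 x 370 mm) that stops it sliding, at any yaw. Level top face 25 mm above its origin, 57 mm above the bench. Own y runs along it towards the end with an upturned tab (44 mm wide, 4 thick, 25 high above the top face, at y = +168 mm); the other end has two dark 10 mm bolt holes and no tab
- label_start (a point): centre of the label's end nearer the tab, on the rail's top face; 63 mm from the tab. The paper tape label is 24 mm wide and 210 mm long and lies along the middle of the top face, with no noticeable thickness. z is up, axes as the rail's
- label_mid (a point): middle of the label, on the rail's top face; axes as the rail's (y along the label towards the tab end, x across it, z up). 57 mm above the bench when nothing presses. The rail lies on soft foam: pressed, it sinks level, about 0.8 mm per newton, and springs back; more than 14 mm down is too hard
- label_end (a point): centre of the label's other end, away from the tab, on the rail's top face; axes as the rail's
- jar: loose clear plastic jar with a steel cap, 52 mm across, 70 mm high, origin at the centre of its underside; bystander
- carton: loose small cardboard carton 50 x 80 x 50 mm high, origin at the centre of its underside; bystander
- tape_roll: loose roll of paper tape lying flat, 72 mm across, 24 mm high, hole 40 mm, origin at the centre of its underside; bystander

How it is judged:
By the outcome, as a careful person would: the job done as asked, in the order asked, and still so for the second after the job is handed in, with the robot touching nothing.
It also fails if it takes over 42 s, if anything falls off the work surface, if the arm or the gripper's body presses on something with over 40 N, if the wrist force passes 120 N, or if a joint passes its speed limit or range.

## Robot

A 6-joint arm with a two-finger parallel gripper is mounted at the origin on the work surface. World frame = base frame: x ahead of the robot, y to its left, z up, the work surface at z = 0. Lengths are in m, angles in rad, forces in N, time in s.
With the tool pointing down it reaches from about 0.25 to 0.775 m from the base axis. Payload 4 kg.
Tool frame: the origin (TCP) lies on the centre line of the jaws, within the pads' length; the fingertips stand 17 mm ahead of it and the grasp point (between the pads) lies 2 mm behind it; z points along the fingers, y is the line along which they close (so a half turn about z gives the same grasp; the last joint's range is limited). The gripper opens to 94 mm and grips with 3 to 60 N. Pads are 16 mm wide; open, the fingers measure 119 mm over their backs; the gripper's body (75 mm by 177 mm) begins 78 mm behind the grasp point.
Start: joints at [1.104, 0.087, 1.371, -0, 1.684, -0.103], TCP at [0.196, 0.514, 0.223] pointing down, gripper open.
Joint ranges: [-3.1, 3.1], [-0.76, 2.03], [0.27, 2.55], [-1.08, 4.22], [0.17, 2.65], [-2.57, 2.57]. Speed limits (rad/s): [2.79, 2.79, 3.14, 3.14, 3.14, 3.14].

## Interface

Orientations are given as [roll, pitch, yaw] about the fixed x, y, z axes, in that order (R = Rz(yaw) Ry(pitch) Rx(roll)).
In Python, from bench import robot gives the robot as it stands.
- The arm moves only by the tool servo_tool, never from a script. Its argument "plan" is a list of rows, each a list of 7 numbers: the shift along the tool's x, y, z normalised to -1 to 1, where 1 is 0.1 m, then the turn, a rotation vector about the tool's x, y, z normalised to -1 to 1, where 1 is pi/2 rad, then the finger opening in mm, from 0 to 94. In form: [[x, y, z, ax, ay, az, gripper], ...]. A call has 1 to 12 rows; each row is the pose to reach, as a shift and turn from the pose commanded when the call began, along the tool's axes at that moment; what a row does not reach only later rows make up. A row lasts 1/12 s, in which the tool goes at most 41.7 mm and 7.16 degrees, less where a joint would pass 70% of its speed; a pose out of reach is approached as far as the arm can. A call with a number of a shift or a turn outside -1 to 1 is refused whole. A call with a gripper value outside its range is refused whole. The fingers move at their own pace and stop on an object; the grip force is fixed at half the most. Time passes only in rows, so rows that repeat a pose let the fingers close. It gives the time, the measured TCP pose, the force, the opening and the grip force at its end, in the units of the state.
- robot.get_obs(): the state, without advancing time (a new reading comes with each control period).
- robot.snapshot(name): name is "side" or "top"; returns the picture (480x640x3 uint8, red, green, blue); there is no depth.
- robot.camera_params(name): a dict with "camera_matrix" (3x3 intrinsics, pixels), "rvec" (rotation vector, rad) and "tvec" (3), from world to camera coordinates, as OpenCV has them. Camera axes: x right, y down, z forward; pixel columns grow to the right and rows downward; lengths in m; the calibration is good to about 2 mm. A picture is of the moment at which its call begins. camera_params takes no time and is no camera call.
- robot.close_job(): hands the job in; it is judged then, once.
Trained networks look in the newest picture that a camera, given by its name, has taken for a name from the list of things; names that differ only in an ending like _2 or _b are one class to them, and where a whole thing is asked for, a point or a joint stands for the part that bears it (a point fixed in the world has none). Each returns a list of dicts, best first, with "conf" (0 to 1); they miss things now and then, are a little off and sometimes report something else, mostly with a low value. They report only what shows in the picture. A call takes as long as a camera call.
- robot.find_in(thing, camera): "extent" ([centre column, centre row, width, height] in pixels, round what is visible of it).
The state is a dict: "time": time; "joint_positions": joint angles; "qvel": joint speeds; "joint_torque": joint torques, N m; "tool_pos": TCP position; "ee_rot": TCP orientation; "wrist_force": force on the tool from outside, world axes, zero at the start; "wrist_torque": the same for the moment, N m; "width": finger opening in m; "finger_force": force on a finger pad.
Only numpy, scipy, OpenCV 4.12 (cv2) and the standard library are available. Lean on these libraries where they do the work, as an engineer would, in place of code of your own. Each camera call takes 0.05 s, during which the arm holds its last target. There are 200 camera calls.

## Working session

There is one attempt and no reset: what is moved stays moved. The work goes in short steps, Python scripts to look and compute and a tool call to move; the robot and the scene stay as the last step left them, time stands still between calls to the robot, and variables do not carry over. Pictures are saved under pics/ and viewed, at most 10 in all, crops included, and the job is handed in when it is done.

Besides the shell and the picture viewer there is one more tool, called after "Emit:" as name([rows], argument=value, ...), one row to a line, values as JSON. servo_tool: Moves the arm, as the interface text tells. Scaled input: -1 to 1 covers 0.1 m each way for a shift and pi/2 rad each way for a turn. Its arguments: {"type":"object","properties":{"plan":{"type":"array","items":{"type":"array","items":{"type":"number"}}}},"required":["plan"]}

```bash
mkdir -p pics
python3 - <<'E'
from bench import robot
import cv2
for n in("top","side"):
    im=robot.snapshot(n); cv2.imwrite(f"pics/{n}0.png",im[:,:,::-1])
    p=robot.camera_params(n);print(n,p)
    for t in("rail","label_mid","jar","carton","tape_roll"):
        print(t,[(d["extent"],round(d["conf"],2)) for d in robot.find_in(t,n)[:2]])
print(robot.get_obs())
E
```

```text
top {'camera_matrix': array([[469.29258944,   0.        , 317.3976445 ],
       [  0.        , 469.29258944, 236.4310177 ],
       [  0.        ,   0.        ,   1.        ]]), 'rvec': array([ 2.28086184, -1.91261126,  0.20666184]), 'tvec': array([-0.05231652,  0.59822682,  0.60974296])}
rail [([320.9, 243.0, 191.2, 176.2], 0.62)]
label_mid [([323.6, 241.3, 194.8, 180.8], 0.94)]
jar [([302.3, 356.7, 40.6, 40.0], 0.69)]
carton [([209.0, 266.3, 50.8, 66.0], 0.58)]
tape_roll [([375.2, 183.6, 49.8, 49.7], 0.74)]
side {'camera_matrix': array([[570.61686529,   0.        , 322.71577038],
       [  0.        , 570.61686529, 240.68302196],
       [  0.        ,   0.        ,   1.        ]]), 'rvec': array([ 2.05913606, -0.5123713 ,  0.30769083]), 'tvec': array([-0.474096  ,  0.22904682,  0.70614885])}
rail [([333.0, 262.9, 45.3, 121.9], 0.73), ([265.9, 236.0, 46.9, 46.2], 0.37)]
label_mid [([333.9, 262.6, 42.2, 120.0], 0.87)]
jar [([248.9, 291.5, 36.0, 52.3], 0.81)]
carton [([267.4, 236.5, 44.2, 45.2], 0.66)]
tape_roll [([418.4, 276.2, 45.6, 34.1], 0.94)]
{'time': 0.6, 'joint_positions': array([ 1.10390035e+00,  8.71735243e-02,  1.37066863e+00,  1.70806903e-05,
        1.68361405e+00, -1.03125948e-01]), 'qvel': array([ 0.00065796, -0.00095121, -0.00055353,  0.00058181,  0.0027142 ,
        0.00034774]), 'joint_torque': array([-5.74949390e-04, -3.39781523e+01, -3.02414989e+01,  7.16828112e-02,
        2.38942687e-02,  1.39483996e-05]), 'tool_pos': array([0.19571267, 0.51402487, 0.2225363 ]), 'ee_rot': array([ 3.14145518e+00, -2.83499642e-06,  2.77782455e+00]), 'wrist_force': array([-0.14041305, -0.22100747, -0.25779077]), 'wrist_torque': array([0.02839943, 0.03157357, 0.02235969]), 'finger_force': 0.0, 'width': 0.09415652267711584}
```

View pics/top0.png

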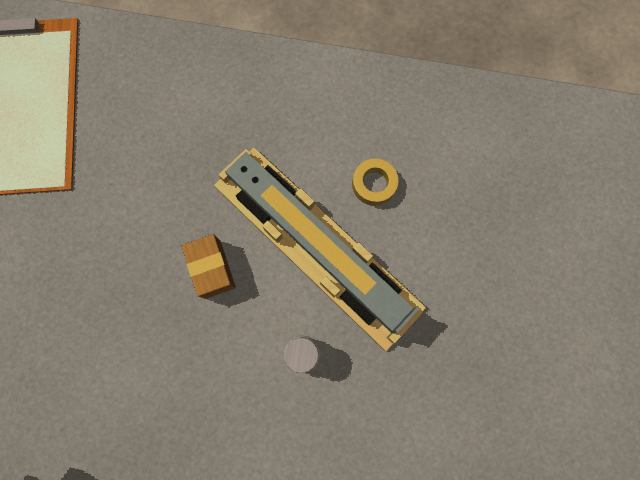

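View pics/side0.png

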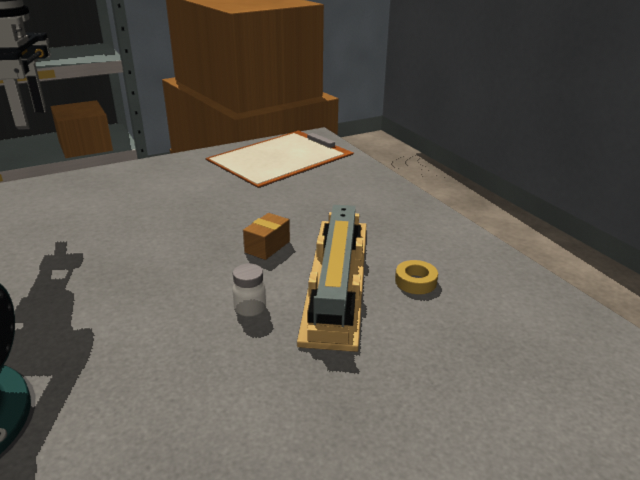

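The top view shows the bolt holes at (244,169)/(255,180), so label_end is near (268,189). label_start is near (370,287), and the tab is near (405,320). The jar is at (301,355), the carton at (209,266) and the roll at (375,182). I'll segment the label next.

```bash
cat > h.py <<'E'
import numpy as np,cv2
from bench import robot
def ray(n,uv,z):
    p=robot.camera_params(n);R,_=cv2.Rodrigues(p["rvec"]);K=p["camera_matrix"]
    d=R.T@np.linalg.inv(K)@np.array([*uv,1.]);c=-R.T@p["tvec"]
    return c+d*(z-c[2])/d[2]
def label(n,seed):
    im=robot.snapshot(n);hsv=cv2.cvtColor(im,cv2.COLOR_RGB2HSV)
    m=cv2.inRange(hsv,(10,90,90),(35,255,255))
    _,l=cv2.connectedComponents(m,connectivity=4)
    k=(l==l[seed[1],seed[0]]);v,u=np.nonzero(k)
    P=np.array([ray(n,(a,b),.057)[:2] for a,b in zip(u,v)]).astype(np.float32)
    r=cv2.minAreaRect(P*1000);return r,k.sum()
E
python3 - <<'E'
from h import *
for n,s in(("top",(318,238)),("side",(338,255))):
    r,k=label(n,s);b=cv2.boxPoints(r);print(n,r,k,b)
for z,t,uv in((.07,'jar',(301,355)),(.05,'carton',(207,264)),(.024,'roll',(375,182)),(.057,'start',(370,287)),(.057,'end',(268,189)),(.08,'tab',(408,316))):print(t,ray("top",uv,z))
E
```

```text
top ((596.77587890625, 52.982826232910156), (209.9258575439453, 24.57193374633789), 56.04697036743164) 2419 [[527.96155  -27.2216  ]
 [548.3439   -40.945347]
 [665.5902   133.18726 ]
 [645.2079   146.911   ]]
side ((595.1995849609375, 54.388275146484375), (210.24009704589844, 24.567441940307617), 56.166656494140625) 970 [[526.46735  -26.091492]
 [546.8746   -39.770126]
 [663.9318   134.86804 ]
 [643.5246   148.54668 ]]
jar [0.43217343 0.04589128 0.07      ]
carton [0.53306733 0.20293749 0.05      ]
roll [ 0.70752942 -0.01929228  0.024     ]
start [ 0.54042447 -0.0330823   0.057     ]
end [0.65731644 0.13730808 0.057     ]
tab [ 0.50788789 -0.08727485  0.08      ]
```

Both views agree. label_mid is at (0.596, 0.0537), label_start at (0.5374, -0.0335) and label_end at (0.6546, 0.1409), and the length comes out at 210 mm. I'll turn 13° so that tool y lies along the label, close the fingers and go over.

Emit:
servo_tool([
  [-0.25,-0.2,0,0,0,0.07,0],
  [-0.6,-0.45,0,0,0,0.145,0],
  [-0.95,-0.7,0,0,0,0.145,0],
  [-0.95,-0.7,0,0,0,0.145,0],
  [-0.95,-0.7,0,0,0,0.145,0],
  [-0.95,-0.7,0,0,0,0.145,0],
])

```text
time: 1.2
tool_pos: [0.2595, 0.4151, 0.2228]
ee_rot: [3.141, -0.001, 2.549]
wrist_force: [-0.5, -0.0, -0.4]
width: 0.0575
finger_force: 0.0
```

Emit:
servo_tool([
  [-0.3,-0.14,0,0,0,0,0],
  [-0.6,-0.28,0,0,0,0,0],
  [-0.96,-0.435,0,0,0,0,0],
  [-0.96,-0.435,0,0,0,0,0],
])

```text
time: 1.53
tool_pos: [0.3173, 0.3224, 0.2226]
ee_rot: [-3.141, 0.003, 2.546]
wrist_force: [-0.7, 0.8, 0.3]
width: 0.0306
finger_force: 0.0
```

Emit:
servo_tool([
  [-0.3,-0.14,0,0,0,0,0],
  [-0.6,-0.28,0,0,0,0,0],
  [-0.96,-0.435,0,0,0,0,0],
  [-0.96,-0.435,0,0,0,0,0],
])

```text
time: 1.87
tool_pos: [0.373, 0.2326, 0.2224]
ee_rot: [-3.141, 0.003, 2.545]
wrist_force: [0.3, 1.2, -0.2]
width: 0.0041
finger_force: 0.0
```

Emit:
servo_tool([
  [-0.3,-0.14,0,0,0,0,0],
  [-0.6,-0.28,0,0,0,0,0],
  [-0.96,-0.435,0,0,0,0,0],
  [-0.96,-0.435,0,0,0,0,0],
])

```text
time: 2.2
tool_pos: [0.4285, 0.1432, 0.2222]
ee_rot: [-3.14, 0.002, 2.545]
wrist_force: [0.4, 1.3, 0.8]
width: 0.0002
finger_force: 0.0
```

Emit:
servo_tool([
  [-0.3,-0.14,0,0,0,0,0],
  [-0.6,-0.28,0,0,0,0,0],
  [-0.96,-0.435,0,0,0,0,0],
  [-0.96,-0.435,0,0,0,0,0],
])

```text
time: 2.53
tool_pos: [0.4839, 0.0539, 0.2218]
ee_rot: [-3.14, 0.001, 2.546]
wrist_force: [0.1, 0.8, -0.4]
width: 0.0003
finger_force: 0.0
```

Emit:
servo_tool([
  [-0.3,-0.14,0,0,0,0,0],
  [-0.6,-0.28,0,0,0,0,0],
  [-0.96,-0.435,0,0,0,0,0],
  [-0.96,-0.435,0,0,0,0,0],
  [-0.96,-0.435,0,0,0,0,0],
  [-0.96,-0.435,0,0,0,0,0],
])

```text
time: 3.03
tool_pos: [0.5367, -0.0311, 0.2221]
ee_rot: [3.141, -0.002, 2.552]
wrist_force: [-0.6, -0.6, 0.2]
width: 0.0005
finger_force: 0.0
```

Emit:
servo_tool([
  [-0.02,-0.025,0.3,0,0,0,0],
  [-0.02,-0.025,0.6,0,0,0,0],
  [-0.02,-0.025,1,0,0,0,0],
  [-0.02,-0.025,1,0,0,0,0],
  [-0.02,-0.025,1,0,0,0,0],
])

```text
time: 3.45
tool_pos: [0.5346, -0.0342, 0.1204]
ee_rot: [-3.14, -0.006, 2.552]
wrist_force: [0.2, -0.2, 0.5]
width: 0.0005
finger_force: 0.0
```

Emit:
servo_tool([
  [0,0,0.1,0,0,0,0],
  [0,0,0.2,0,0,0,0],
  [0,0,0.3,0,0,0,0],
  [0,0,0.38,0,0,0,0],
  [0,0,0.38,0,0,0,0],
  [0,0,0.38,0,0,0,0],
  [0,0,0.38,0,0,0,0],
  [0,0,0.38,0,0,0,0],
])

```text
time: 4.12
tool_pos: [0.5375, -0.0368, 0.0851]
ee_rot: [3.141, 0.001, 2.55]
wrist_force: [-0.1, 0.2, -0.1]
width: 0.0004
finger_force: 0.0
```

Run:
```python
from h import *
o=robot.get_obs();print(o["tool_pos"],o["ee_rot"],o["wrist_force"],o["time"])
a=robot.snapshot("top")[130:370,180:500];b=robot.snapshot("side")[180:360,220:460]
cv2.imwrite("pics/a1.png",np.hstack([cv2.resize(a,(400,300)),cv2.resize(b,(400,300))])[:,:,::-1])
```

```text
[ 0.53748204 -0.03677276  0.08510658] [3.14099129e+00 1.05207030e-03 2.54983255e+00] [-0.05552321  0.19878462 -0.06061217] 4.1167
```

View pics/a1.png

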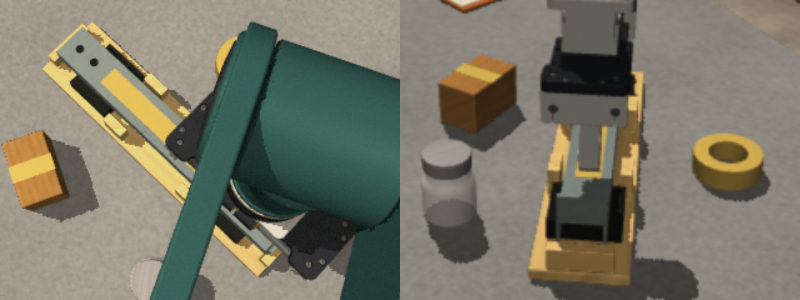

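The tip hovers over the tab-end of the label (side crop, about (590,170)), clear of the bystanders. I'll correct about 2 mm sideways, then lower gently.

Emit:
servo_tool([
  [0.02,0.02,0,0,0,0,0],
  [0.02,0.02,0,0,0,0,0],
  [0.02,0.02,0.03,0,0,0,0],
  [0.02,0.02,0.06,0,0,0,0],
  [0.02,0.02,0.09,0,0,0,0],
  [0.02,0.02,0.11,0,0,0,0],
  [0.02,0.02,0.13,0,0,0,0],
  [0.02,0.02,0.13,0,0,0,0],
  [0.02,0.02,0.13,0,0,0,0],
  [0.02,0.02,0.13,0,0,0,0],
])

```text
time: 5.05
tool_pos: [0.5363, -0.0338, 0.0718]
ee_rot: [-3.142, -0.0, 2.55]
wrist_force: [-2.2, 0.0, 3.2]
width: 0.0006
finger_force: 1.5
```

Contact is light: 3 N, sunk about 2 mm. Now I'll rub at about 50 mm/s.

Emit:
servo_tool([
  [0,0.02,0.01,0,0,0,0],
  [0,0.05,0.01,0,0,0,0],
  [0,0.09,0.01,0,0,0,0],
  [0,0.13,0.01,0,0,0,0],
  [0,0.17,0.01,0,0,0,0],
  [0,0.21,0.01,0,0,0,0],
  [0,0.25,0.01,0,0,0,0],
  [0,0.29,0.01,0,0,0,0],
  [0,0.33,0.01,0,0,0,0],
  [0,0.37,0.01,0,0,0,0],
  [0,0.41,0.01,0,0,0,0],
  [0,0.45,0.01,0,0,0,0],
])

```text
time: 6.05
tool_pos: [0.5617, 0.0039, 0.0704]
ee_rot: [-3.142, -0.0, 2.55]
wrist_force: [-1.6, -2.7, 6.1]
width: 0.0004
finger_force: 2.3
```

Emit:
servo_tool([
  [0,0.04,-0.005,0,0,0,0],
  [0,0.08,-0.005,0,0,0,0],
  [0,0.12,-0.005,0,0,0,0],
  [0,0.16,-0.005,0,0,0,0],
  [0,0.2,-0.005,0,0,0,0],
  [0,0.24,-0.005,0,0,0,0],
  [0,0.28,-0.005,0,0,0,0],
  [0,0.32,-0.005,0,0,0,0],
  [0,0.36,-0.005,0,0,0,0],
  [0,0.4,-0.005,0,0,0,0],
  [0,0.44,-0.005,0,0,0,0],
  [0,0.48,-0.005,0,0,0,0],
])

```text
time: 7.05
tool_pos: [0.5885, 0.0437, 0.071]
ee_rot: [3.142, -0.0, 2.55]
wrist_force: [-2.1, -2.3, 3.8]
width: 0.0007
finger_force: 2.0
```

Emit:
servo_tool([
  [0,0.04,0,0,0,0,0],
  [0,0.08,0,0,0,0,0],
  [0,0.12,0,0,0,0,0],
  [0,0.16,0,0,0,0,0],
  [0,0.2,0,0,0,0,0],
  [0,0.24,0,0,0,0,0],
  [0,0.28,0,0,0,0,0],
  [0,0.32,0,0,0,0,0],
  [0,0.36,0,0,0,0,0],
  [0,0.4,0,0,0,0,0],
  [0,0.44,0,0,0,0,0],
  [0,0.48,0,0,0,0,0],
])

```text
time: 8.05
tool_pos: [0.6153, 0.0836, 0.071]
ee_rot: [3.141, -0.0, 2.55]
wrist_force: [-1.4, -2.4, 3.7]
width: 0.0007
finger_force: 2.0
```

Emit:
servo_tool([
  [0,0.04,0,0,0,0,0],
  [0,0.08,0,0,0,0,0],
  [0,0.12,0,0,0,0,0],
  [0,0.16,0,0,0,0,0],
  [0,0.2,0,0,0,0,0],
  [0,0.24,0,0,0,0,0],
  [0,0.28,0,0,0,0,0],
  [0,0.32,0,0,0,0,0],
  [0,0.36,0,0,0,0,0],
  [0,0.4,0,0,0,0,0],
  [0,0.44,0,0,0,0,0],
  [0,0.48,0,0,0,0,0],
])

```text
time: 9.05
tool_pos: [0.6421, 0.1234, 0.071]
ee_rot: [3.142, -0.0, 2.55]
wrist_force: [-1.9, -2.8, 3.1]
width: 0.0004
finger_force: 2.0
```

Emit:
servo_tool([
  [0,0.04,0,0,0,0,0],
  [0,0.08,0,0,0,0,0],
  [0,0.12,0,0,0,0,0],
  [0,0.16,0,0,0,0,0],
  [0,0.2,0,0,0,0,0],
  [0,0.225,0,0,0,0,0],
  [0,0.225,0,0,0,0,0],
  [0,0.225,0,0,0,0,0],
  [0,0.225,0,0,0,0,0],
])

```text
time: 9.8
tool_pos: [0.6549, 0.1425, 0.0712]
ee_rot: [3.14, 0.0, 2.55]
wrist_force: [-0.6, -1.4, 3.1]
width: 0.0006
finger_force: 1.9
```

Reached the end, about 1.5 mm past it. Lifting clear.

Emit:
servo_tool([
  [0,0,-0.05,0,0,0,0],
  [0,0,-0.15,0,0,0,0],
  [0,0,-0.35,0,0,0,0],
  [0,0,-0.65,0,0,0,0],
  [0,0,-1,0,0,0,0],
  [0,0,-1,0,0,0,0],
  [0,0,-1,0,0,0,0],
  [0,0,-1,0,0,0,0],
  [0,0,-1,0,0,0,0],
  [0,0,-1,0,0,0,0],
])

```text
time: 10.63
tool_pos: [0.6534, 0.1416, 0.1686]
ee_rot: [-3.139, -0.003, 2.55]
wrist_force: [0.5, 0.3, 0.3]
width: 0.0004
finger_force: 0.0
```

Run:
```python
from h import *
o=robot.get_obs();print(o["tool_pos"],o["wrist_force"],o["time"])
cv2.imwrite("pics/s2.png",robot.snapshot("side")[:,:,::-1])
```

```text
[0.65338324 0.14164745 0.168587  ] [0.46384023 0.25593163 0.33993159] 10.6333
```

View pics/s2.png

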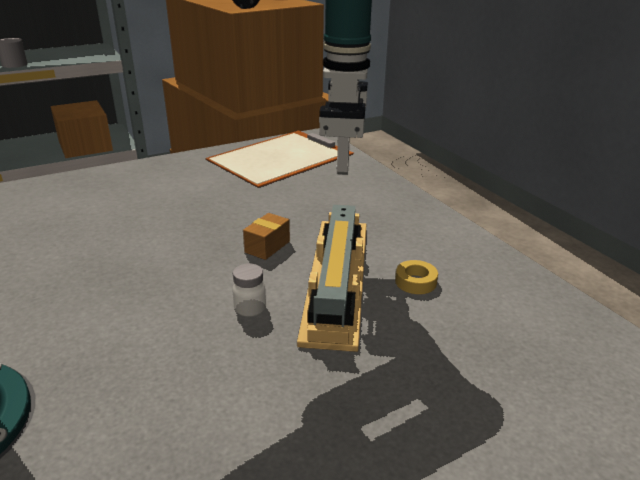

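The gripper is clear with the tip at (343,170). The rail is back in place and the jar, carton and roll haven't moved.

```bash
python3 -c "
from bench import robot
print(robot.close_job())"
```

```text
the job is handed in; nothing more can be done
None
```

The label was rubbed from its tab end to its other end in one light pass (about 3–6 N, rail sinking about 2–4 mm), the gripper was lifted clear, nothing else was moved, and the job was handed in at about 11 s; no verdict was returned.

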